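# Shift the gear unit's lever through its H-gate into third

## Robot

A 6-joint arm with a two-finger parallel gripper is mounted at the origin on a cart in front of the work surface, level with it; the furniture and walls round the work are solid. World frame = base frame: x ahead of the robot, y to its left, z up, the work surface at z = 0. Lengths are in mm, angles in degrees, forces in N, time in s.
With the tool pointing down it reaches from about 350 to 850 mm from the base axis. Payload 8.1 kg.
Tool frame: the origin (TCP) lies midway between the tips of the shut fingers; the grasp point (between the pads) lies 19 mm behind it (r.pinch_z is the distance from the TCP to the grasp point, in mm); z points along the fingers, y is the line along which they close (so a half turn about z gives the same grasp; the last joint's range is limited). The gripper opens to 85 mm and grips with 20 to 120 N. Pads are 22 mm wide; open, the fingers measure 114 mm over their backs; the gripper's body (76 mm by 85 mm) begins 54 mm behind the grasp point. The pads swing forward as they close: fully open they stand 13 mm farther back than shut.
Start: joints at [-78.289, 7.471, 85.268, -0, 87.261, -4.893], TCP at [171.477, -574.979, 231.292] pointing down, gripper open.
Joint ranges: [-169.43, 169.43], [-51.17, 129.36], [1.28, 143.12], [-76.62, 256.62], [0, 156.53], [-152.29, 152.29]. Speed limits (degrees/s): [136.94, 136.94, 159.86, 180, 180, 180].

## Interface

Orientations are given as [roll, pitch, yaw] about the fixed x, y, z axes, in that order (R = Rz(yaw) Ry(pitch) Rx(roll)).
In Python, from bench import sensors, optics, job, r gives the robot as it stands.
- The arm moves only by the tool play_rows, never from a script. Its argument "motion" is a list that holds one entry, the list of rows, each a list of 6 numbers: the shift along the tool's x, y, z in cm, then the turn, a rotation vector about the tool's x, y, z in degrees. In form: [[[x, y, z, ax, ay, az], ...]]. A call has 1 to 5 rows; each row is the pose to reach, as a shift and turn from the pose commanded when the call began, along the tool's axes at that moment; what a row does not reach only later rows make up. A row lasts 1/10 s, in which the tool goes at most 50 mm and 8.59 degrees, less where a joint would pass 70% of its speed; a pose out of reach is approached as far as the arm can. A call with a gripper value outside its range is refused whole. "jaw" is the opening, from 0 (shut) to 1 (fully open), set as the call begins (left out, the last holds). The fingers move at their own pace and stop on an object; "squeeze" is the grip in N (left out, the last holds). Time passes only in rows, so rows that repeat a pose let the fingers close. It gives the time, the measured TCP pose, the force, the opening and the grip force at its end, in the units of the state.
- sensors.sense(): the state, without advancing time (a new reading comes with each control period).
- optics.snapshot(name): name is "side" or "top" or "wrist"; returns a dict with "pixels" (400x640x3 uint8, red, green, blue), "mtx" (3x3 intrinsics, pixels), "R" (3x3) and "t" (3): a world point X has camera coordinates R X + t; the wrist camera has in their place "T_tool_cam" (4x4, takes a point from camera to tool coordinates, whose origin is the TCP and whose axes are the flange's). Camera axes: x right, y down, z forward; pixel columns grow to the right and rows downward; lengths in mm; the calibration is good to about 2 mm. A picture is of the moment at which its call begins: read the wrist's pose just before it. There is no depth.
- job.hand_in(): hands the job in; it is judged then, once.
The state is a dict: "time": time; "joint_pos": joint angles; "qd": joint speeds; "joint_efforts": joint torques, N m; "tool_pos": TCP position; "tcp_rot": TCP orientation; "ft_force": force on the tool from outside, world axes, zero at the start; "wrist_torque": the same for the moment, N m; "finger_gap": finger opening in mm; "grip_force": force on a finger pad.
Only numpy, scipy, OpenCV 4.12 (cv2) and the standard library are available. Lean on these libraries where they do the work, as an engineer would, in place of code of your own. Each camera call takes 0.05 s, during which the arm holds its last target. There are 200 camera calls.

## Task

The bench shift unit on the black mat has been left with its lever somewhere in the left-hand channel of the H-shaped gate (first and second slot). Without gripping the lever, push it with the fingertips into third: to the cross channel, across to the right, then forward all the way into the third slot (forward right, three pips; forward is the stub-shaft end of the unit), and let go. Do not force it against the gate, and leave the loose things around it where they are.

Things in the scene. Friction and masses are not known exactly. Their poses are not given: they have to be found in the camera images.
- shift_unit: Shift unit: grey cast housing 104x92 mm on a foot 130x112x10 mm, fixed on the black mat, aluminium gate plate on top. Origin: centre of its underside, z up. +x is 'forward', the stub-shaft end (away from the robot and somewhat to the left: yaw 0 to 0.95 rad); -y is its right. Nothing stands above the plate but the lever.
- gate_center (a point): Centre of the gate plate's top, 76 mm above the unit's origin. The H-shaped gate: two fore-and-aft channels at y = +18 and -18 mm, 14 mm wide, ending at x = +27 and -27 mm, joined by a cross channel along x = 0, 14 mm wide, corners rounded. Slot 1 forward left, 2 back left, 3 forward right, 4 back right, marked by 1 to 4 black pips at the ends.
- slot3_end (a point): Where the stem's axis meets the plate's top when the lever is home in the third slot: x +22, y -18 mm from the gate centre (unit's axes).
- lever_pivot (a point): Point about which the lever swings, 26 mm above the unit's origin, on its axis. With joint values a (across) and f (fore), a point of the lever L mm from the pivot lies at x = L sin f, y = -L sin a cos f, z = L cos a cos f from here, in the unit's axes.
- shift_across (a joint): Sideways swing of the lever, rad: 0 upright, positive to the unit's right. About -0.36 in the left channel, +0.36 in the right one (play 0.05 either way; the ends of the cross channel stop it). Friction, no spring: 2 to 3 N at the grip moves it, and it stays where it is left.
- shift_fore (a joint): Fore-and-aft swing of the lever, rad: 0 in the cross channel (neutral), positive forward; the slot ends stop it at about +0.40 and -0.40. It can cross only near 0 (within 0.05; rounded corners guide it from a little more). Starts anywhere between -0.36 and 0.36 in the left channel. Friction as for the other joint.
- grip (a point): Centre of the lever's grip, a black handle of square section 24x24 mm, 52 mm long along the lever, edges rounded, on a 9 mm steel stem. It is 106 mm from the pivot; with the lever upright it is 132 mm above the unit's origin, the grip's top at 158 mm and its lower end at 106 mm.
- puck_3: Bystander, loose: plain white turned workpiece, a ring-shaped puck 40 mm across and 24 high, beside the unit's right side. Origin at the centre of its underside.
- relay_0: Bystander, loose: plug-in relay with clear case, 22x28x40 mm, standing beside the unit's right side. Origin at the centre of its underside.
- tee_fitting_1: Bystander, loose: black tee fitting, 28x51x13 mm, lying on the mat at the unit's far right corner. Origin at the centre of its underside.
- side_cutter: Bystander, loose: side cutters, 138x54x11 mm, lying on the mat at the end nearest the robot. Origin at the centre of its underside.
- multimeter: Bystander, loose: hand multimeter, 150x79x48 mm, lying on the table beyond the gantry beam on the right. Origin at the centre of its underside.
- parts_bin: Bystander, loose: open parts bin, 140x98x54 mm, on the table beyond the gantry beam. Origin at the centre of its underside.
- tape_roll: Bystander, loose: roll of tape, 55 mm across and 19 high, lying on the far right part of the mat. Origin at the centre of its underside.
- spare_valve: Bystander, loose: spare solenoid valve, 22x96x47 mm, under the gantry beam (fixed): the beam's underside is about 0.30 m above the table, it runs parallel to the mat 10 to 16 cm to the right of the unit's centre, and its near end stands on a leg about 0.48 m from the robot, 44 degrees to its right. Origin at the centre of its underside.

How it is judged (in metres and radians):
On the way:
1. the lever stands at the right-hand end of the cross channel (value of joint shift_across above 0.27 rad and value of joint shift_fore between -0.22 and 0.22 rad).
At the end, for the whole second after the job is handed in: The lever rests in the right channel (across above 0.27 rad), at least 0.34 rad forward of upright (the slot's end is at about 0.40), at rest; every loose bystander is within 15 mm of where it stood (value of joint shift_across above 0.27 rad and value of joint shift_fore between 0.34 and 0.48 rad and velocity of joint shift_fore between -0.05 and 0.05 rad/s and distance of each of puck_3, relay_0, tee_fitting_1, side_cutter, multimeter, parts_bin, tape_roll, spare_valve from where it was at the start of the episode below 0.015 m); the robot touches nothing.
It fails at once if the grip is pinched (pressed on opposite sides at once) ((contact force between the fingers and grip_front above 0.5 N and contact force between the fingers and grip_back above 0.5 N) or (contact force between the fingers and grip_left above 0.5 N and contact force between the fingers and grip_right above 0.5 N)).
It fails at once if the lever is forced: more than 60 N from the fingers (contact force between the fingers and shift_fore above 60 N).
It fails at once if a loose bystander is knocked, moved or lifted (more than 20 mm) (distance of any of puck_3, relay_0, tee_fitting_1, side_cutter, multimeter, parts_bin, tape_roll, spare_valve from where it was at the start of the episode above 0.02 m).
It also fails if it takes over 70 s, if anything falls off the work surface, if the arm or the gripper's body presses on something with over 40 N, if the wrist force passes 120 N, or if a joint passes its speed limit or range.

## Working session

There is one attempt and no reset: what is moved stays moved. The work goes in short steps, Python scripts to look and compute and a tool call to move; the robot and the scene stay as the last step left them, time stands still between calls to the robot, and variables do not carry over. Pictures are saved under pics/ and viewed, at most 11 in all, crops included, and the job is handed in when it is done.

Besides the shell and the picture viewer there is one more tool, called after "Call:" as name([rows], argument=value, ...), one row to a line, values as JSON. play_rows: Moves the arm, as the interface text tells. Its arguments: {"type":"object","properties":{"motion":{"type":"array","items":{"type":"array","items":{"type":"array","items":{"type":"number"}}}},"jaw":{"type":"number"},"squeeze":{"type":"number"}},"required":["motion"]}

```bash
mkdir -p pics && python3 - <<'E'
from bench import sensors, optics, job, r
import cv2,numpy as np
s=sensors.sense();print(s)
for n in("side","top"):
    d=optics.snapshot(n);cv2.imwrite(f"pics/{n}0.png",d["pixels"][:,:,::-1]);np.savez(f"{n}0.npz",**d)
    print(n,d["mtx"].round(1).tolist(),(-d["R"].T@d["t"]).round(0),d["R"].round(3).tolist())
E
```

```text
{'time': 0.0, 'joint_pos': array([-7.82881875e+01,  7.51521410e+00,  8.53297378e+01, -1.95291189e-04,
        8.72614196e+01, -4.89192733e+00]), 'qd': array([-0.01982573,  0.05351603, -0.05564579, -0.13906977,  0.00082241,
       -0.05379755]), 'joint_efforts': array([-6.33993786e-04, -5.69403434e+01, -5.00554812e+01, -4.21210198e-04,
        1.41408242e-02, -7.06241440e-05]), 'tool_pos': array([ 171.36968627, -574.43053374,  230.23893281]), 'tcp_rot': array([-1.79893999e+02, -8.87664676e-03,  1.66037411e+01]), 'ft_force': array([1.13307552, 0.11771983, 0.38478075]), 'wrist_torque': array([-0.01822264,  0.03739303,  0.03396073]), 'grip_force': 0.0, 'finger_gap': 85.54784444392553}
side [[501.8, 0.0, 325.8], [0.0, 501.8, 210.5], [0.0, 0.0, 1.0]] [621. 617. 993.] [[-0.994, 0.106, -0.001], [0.081, 0.757, -0.649], [-0.068, -0.645, -0.761]]
top [[394.4, 0.0, 324.0], [0.0, 394.4, 198.0], [0.0, 0.0, 1.0]] [ 391.  -71. 1046.] [[0.023, -0.999, 0.024], [-0.987, -0.027, -0.156], [0.157, -0.02, -0.987]]
```

View pics/side0.png

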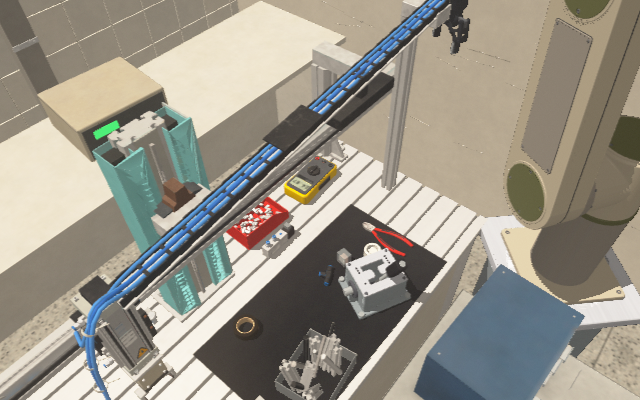

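View pics/top0.png

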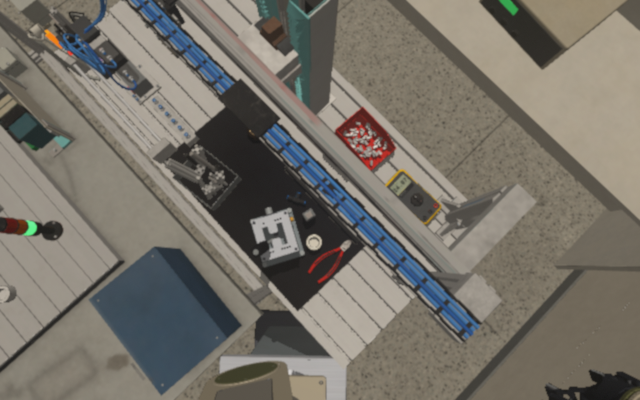

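Side view: the unit is at about (375,280), the beam is behind it. Top view: the unit is at about (277,235), with the beam between the start pose and the unit. I'll take closer crops next.

```bash
python3 - <<'E'
import cv2
a=cv2.imread("pics/side0.png")[235:325,325:425];b=cv2.imread("pics/top0.png")[190:280,235:335]
f=lambda i:cv2.resize(i,(800,720),interpolation=cv2.INTER_CUBIC)
import numpy as np
g=np.hstack([cv2.resize(a,(400,360),interpolation=2),cv2.resize(b,(400,360),interpolation=2)])
cv2.imwrite("pics/crop0.png",g)
E
```

```text
(no output)
```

View pics/crop0.png

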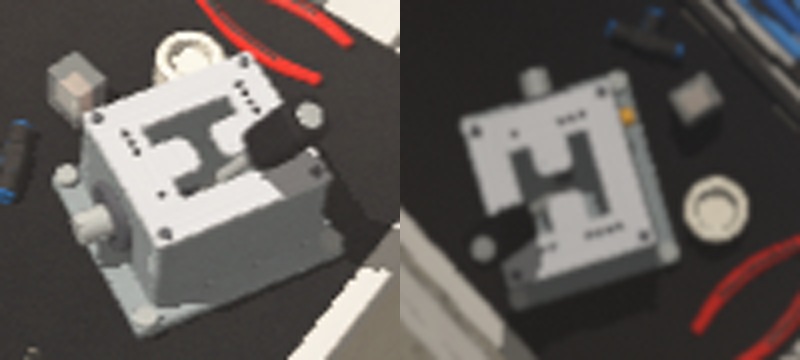

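The crops show the stub shaft at the forward end, one pip at forward left and three at forward right. The lever is in the back-left slot, with its grey cap at about side px (402,264) and top px (256,252). Now I triangulate the plate's screws and the cap.

```bash
cat > h.py <<'E'
import numpy as np,cv2
S=dict(np.load("side0.npz"));T=dict(np.load("top0.npz"))
P=lambda d:d["mtx"]@np.c_[d["R"],d["t"]]
def tri(a,b):
    X=cv2.triangulatePoints(P(S),P(T),np.array(a,float).reshape(2,1),np.array(b,float).reshape(2,1));return (X[:3]/X[3]).ravel()
sp=lambda x,y:(325+x/4-.4,235+y/4-.4); tp=lambda x,y:(235+(x-400)/4-.4,190+y/4-.4)
def ray(d,px,z):
    v=d["R"].T@np.linalg.solve(d["mtx"],[*px,1]);c=-d["R"].T@d["t"];return c+v*(z-c[2])/v[2]
E
python3 - <<'E'
from h import *
n=["FR","FL","BL","BR"];s=[(97,118),(165,234),(318,172),(243,62)];t=[(602,92),(475,131),(518,273),(644,237)]
p=np.array([tri(sp(*a),tp(*b)) for a,b in zip(s,t)]);print(p.round(1))
c=p.mean(0);f=(p[0]+p[1]-p[2]-p[3])/2;l=(p[1]+p[2]-p[0]-p[3])/2
print("center",c.round(1),np.linalg.norm(f),np.linalg.norm(l),"yaws",np.arctan2(f[1],f[0]),np.arctan2(-l[0],l[1]))
g=tri(sp(310,116),tp(483,248));print("cap",g.round(1))
yaw=(np.arctan2(f[1],f[0])+np.arctan2(-l[0],l[1]))/2
R=np.array([[np.cos(yaw),-np.sin(yaw),0],[np.sin(yaw),np.cos(yaw),0],[0,0,1]])
piv=c-[0,0,50];v=R.T@(g-piv);print(v.round(1),np.linalg.norm(v),"f",np.arcsin(v[0]/132),"a",np.arctan2(-v[1],v[2]))
for nm,px,z in[("relay",tp(697,97),40),("puck",tp(716,208),24)]:print(nm,(R.T@(ray(T,px,z)-c)).round(0))
E
```

```text
[[505.5   4.   82.9]
 [479.9  80.2  82.9]
 [393.5  50.6  82.6]
 [418.8 -24.9  82.2]]
center [449.4  27.5  82.6] 91.4173291818978 80.04236483188956 yaws 0.32581687913995583 0.3236386032902951
cap [407.6  61.5 153.1]
[-28.7  45.6 120.5] 132.0197372739461 f -0.21949871172273386 a -0.3618279872092276
relay [ 30. -96. -43.]
puck [-40. -87. -59.]
```

```bash
cat >> h.py <<'E'
C=np.array([449.4,27.5,82.6]);yaw=.325
RU=np.array([[np.cos(yaw),-np.sin(yaw),0],[np.sin(yaw),np.cos(yaw),0],[0,0,1]])
from scipy.spatial.transform import Rotation as Ro
def shifts(s,W):
    "cm in tool axes for world targets"
    R=Ro.from_euler('xyz',s["tcp_rot"],degrees=True);return (R.inv().apply(np.array(W)-s["tool_pos"])/10).round(1)
U=lambda x,y,z:C+RU@[x,y,z-82.6]   # unit x,y ; world z
E
python3 - <<'E'
from h import *
from bench import sensors
print("tri beam end", tri((452,0),(478,325)))
for px in[(305,178),(345,222),(460,338),(481,322)]:
    for z in(300,350):
        w=ray(T,px,z);print(px,z,w.round(0),(RU.T@(w-C)).round(0)[:2])
s=sensors.sense()
W=[(104,-350,250),(258,-258,250),(330,-155,250),(362,-40,250),(385,20,250)]
print(shifts(s,W)); print(U(-62,37,250),shifts(s,[U(-62,37,250)]))
E
```

```text
tri beam end [ 298.6113607  -272.34482629  531.6569612 ]
(305, 178) 300 [548. -49. 300.] [  69. -103.]
(305, 178) 350 [537. -50. 350.] [  59. -102.]
(345, 222) 300 [ 465. -127.  300.] [ -35. -151.]
(345, 222) 350 [ 460. -123.  350.] [ -38. -146.]
(460, 338) 300 [ 257. -341.  300.] [-299. -288.]
(460, 338) 350 [ 266. -323.  350.] [-285. -273.]
(481, 322) 300 [ 286. -380.  300.] [-285. -335.]
(481, 322) 350 [ 294. -360.  350.] [-271. -317.]
[[ -0.  -23.4  -1.9]
 [ 17.3 -27.9  -1.9]
 [ 27.2 -35.7  -1.9]
 [ 33.5 -45.8  -1.9]
 [ 37.5 -50.9  -1.9]]
[378.83122989  42.76593215 250.        ] [[ 37.5 -53.2  -1.9]]
```

```bash
python3 - <<'E'
from h import *
for a,b in[((291,130),(250,108)),((263,143),(222,92)),((320,122),(278,122)),((293,105),(262,137))]:
    w=tri(a,b);print(w.round(0),[np.round((P(d)@[*w,1])[:2]/(P(d)@[*w,1])[2]-q) for d,q in((S,a),(T,b))])
h=cv2.resize(cv2.imread("pics/side0.png")[0:200,300:480],(720,800)[::1] if 0 else (540,600));t=cv2.imread("pics/top0.png")[200:400,390:640]
w=cv2.resize(t,(750//3,200));cv2.imwrite("pics/crop1.png",np.hstack([cv2.resize(h,(400,444)),cv2.resize(t,(400,444))]))
E
```

```text
[611.  29. 493.] [array([1., 0.]), array([ 0., -1.])]
[646.  67. 500.] [array([6., 2.]), array([  3., -10.])]
[575.  -5. 483.] [array([-7., -3.]), array([-5., 11.])]
[589.   2. 513.] [array([11.,  3.]), array([  5., -20.])]
```

View pics/crop1.png

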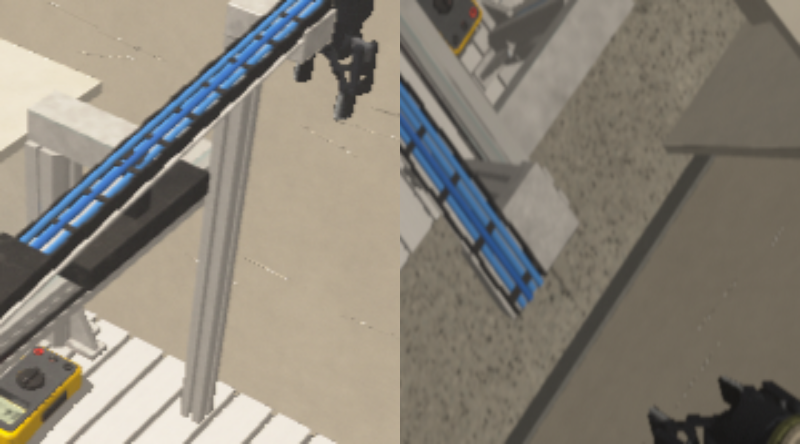

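The crop shows the cable tray at about z 490, with its end close to the robot and a bare leg. I'll shut the fingers, go up and over the tray, then come down behind and to the left of the lever.

Call:
play_rows([
  [[0, 0, -5, 0, 0, 0], [0, 0, -10, 0, 0, 0], [0, 0, -15, 0, 0, 0], [0, 0, -20, 0, 0, 0], [0, 0, -25, 0, 0, 0]],
], jaw=0)

```text
time: 0.6
tool_pos: [171.4, -574.5, 482.9]
tcp_rot: [-180.0, -0.0, 16.6]
ft_force: [1.0, -1.6, -0.1]
finger_gap: 12.5
grip_force: 0.0
```

Call:
play_rows([
  [[0, 0, -5, 0, 0, 0], [0, 0, -10, 0, 0, 0], [0, 0, -14, 0, 0, 0], [0, 0, -14, 0, 0, 0]],
])

```text
time: 1.0
tool_pos: [171.4, -574.7, 627.0]
tcp_rot: [179.5, 0.0, 16.6]
ft_force: [-0.8, 0.1, 0.2]
finger_gap: 0.3
grip_force: 0.0
```

Call:
play_rows([
  [[2.5, -3.5, 0, 0, 0, 0], [5, -7.1, 0, 0, 0, 0], [7.5, -10.6, 0, 0, 0, 0], [10, -14.2, 0, 0, 0, 0], [12.5, -17.7, 0, 0, 0, 0]],
])

```text
time: 1.5
tool_pos: [240.9, -368.0, 620.1]
tcp_rot: [-179.9, 0.0, 16.6]
ft_force: [1.9, 0.3, 0.1]
finger_gap: 0.2
grip_force: 0.0
```

Call:
play_rows([
  [[2.5, -3.5, 0, 0, 0, 0], [5, -7.1, 0, 0, 0, 0], [7.5, -10.6, 0, 0, 0, 0], [10, -14.2, 0, 0, 0, 0], [12.5, -17.7, 0, 0, 0, 0]],
])

```text
time: 2.0
tool_pos: [309.9, -162.6, 620.3]
tcp_rot: [-179.9, 0.0, 16.6]
ft_force: [2.1, -0.4, -0.8]
finger_gap: -0.0
grip_force: 0.0
```

Call:
play_rows([
  [[2.5, -3.5, 0, 0, 0, 0], [5, -7.1, 0, 0, 0, 0], [7.5, -10.6, 0, 0, 0, 0], [10, -14.2, 0, 0, 0, 0], [12.5, -17.7, 0, 0, 0, 0]],
])

```text
time: 2.5
tool_pos: [379.2, 43.0, 620.4]
tcp_rot: [-180.0, 0.1, 16.6]
ft_force: [1.5, 0.5, 0.3]
finger_gap: -0.0
grip_force: 0.0
```

Call:
play_rows([
  [[0, 0, 5, 0, 0, 0], [0, 0, 10, 0, 0, 0], [0, 0, 15, 0, 0, 0], [0, 0, 20, 0, 0, 0], [0, 0, 25, 0, 0, 0]],
])

```text
time: 3.0
tool_pos: [378.3, 41.2, 367.8]
tcp_rot: [-180.0, 0.1, 16.6]
ft_force: [0.3, 0.2, 0.9]
finger_gap: 0.5
grip_force: 0.0
```

Call:
play_rows([
  [[0, 0, 5, 0, 0, 0], [0, 0, 10, 0, 0, 0], [0, 0, 15, 0, 0, -2], [0, 0, 15, 0, 0, -2], [0, 0, 15, 0, 0, -2]],
])

```text
time: 3.5
tool_pos: [378.3, 41.1, 221.2]
tcp_rot: [-180.0, 0.1, 18.6]
ft_force: [0.6, -0.5, 0.7]
finger_gap: 0.0
grip_force: 0.0
```

```bash
python3 - <<'E'
from h import *
from bench import sensors,optics
d=optics.snapshot("side");a=d["pixels"][200:330,310:440,::-1]
d=optics.snapshot("top");b=d["pixels"][170:300,215:345,::-1]
cv2.imwrite("pics/c2.png",np.hstack([cv2.resize(x,(400,400),interpolation=2) for x in(a,b)]))
s=sensors.sense();print(s["tool_pos"],s["tcp_rot"],(RU.T@(s["tool_pos"]-C)))
E
```

```text
[381.09833696  40.99076244 225.1131912 ] [179.89360227  -0.290488    18.56686768] [-60.41840162  34.59385193 142.5131912 ]
```

View pics/c2.png

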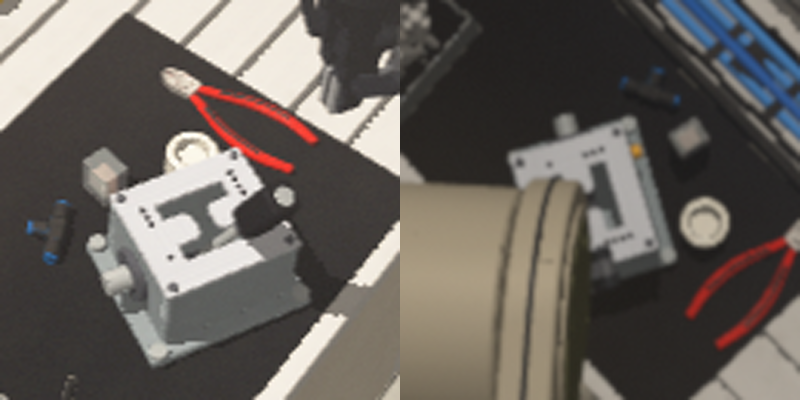

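Side view: the fingertip is at px (419,231), which matches its projected position, and it is clear behind the lever. Lowering, then pushing forward.

Call:
play_rows([
  [[0, 0, 4, 0, 0, 0], [0, 0, 8.5, 0, 0, 0], [0, 0, 8.5, 0, 0, 0], [0, 0, 8.5, 0, 0, 0]],
])

```text
time: 4.0
tool_pos: [380.7, 41.0, 139.3]
tcp_rot: [179.9, -0.1, 18.6]
ft_force: [0.6, -0.5, 0.8]
finger_gap: -0.1
grip_force: 0.0
```

Call:
play_rows([
  [[0.6, 0, 0, 0, 0, 0], [1.2, 0, 0, 0, 0, 0], [1.8, 0, 0, 0, 0, 0], [2.4, 0, 0, 0, 0, 0], [2.4, 0, 0, 0, 0, 0]],
])

```text
time: 4.5
tool_pos: [402.8, 48.9, 136.7]
tcp_rot: [180.0, -0.0, 18.6]
ft_force: [0.4, 0.3, -0.2]
finger_gap: -0.1
grip_force: 0.1
```

Call:
play_rows([
  [[0.3, 0, 0, 0, 0, 0], [0.6, 0, 0, 0, 0, 0], [0.9, 0, 0, 0, 0, 0], [1.1, 0, 0, 0, 0, 0], [1.1, 0, 0, 0, 0, 0]],
])

```text
time: 5.0
tool_pos: [412.4, 52.3, 136.2]
tcp_rot: [-180.0, 0.0, 18.6]
ft_force: [-2.1, -0.3, 1.5]
finger_gap: -0.0
grip_force: 0.6
```

```bash
python3 - <<'E'
from h import *
from bench import sensors,optics
d=optics.snapshot("side");a=d["pixels"][235:325,325:425,::-1]
d=optics.snapshot("wrist");b=d["pixels"][:,:,::-1]
cv2.imwrite("pics/c3.png",np.hstack([cv2.resize(a,(400,360),interpolation=2),cv2.resize(b,(400,360))]))
p=np.array([sensors.sense()["tool_pos"] for _ in range(5)]);print(p.mean(0),(RU.T@(p.mean(0)-C)))
E
```

```text
[412.31017208  52.22269917 136.26740221] [-27.25402732  35.27159175  53.66740221]
```

View pics/c3.png

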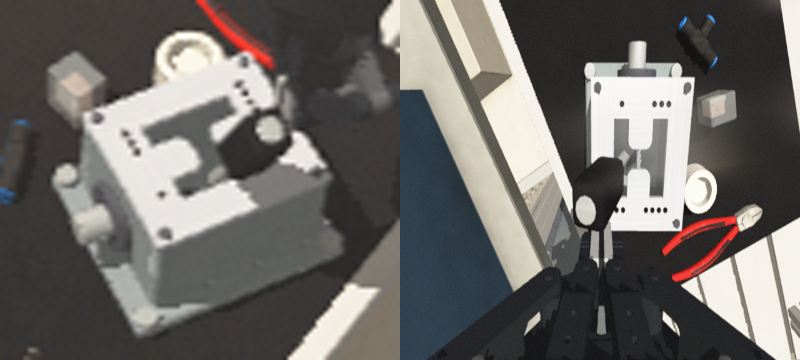

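Side view: the cap has moved forward to px (392,267). Wrist view: the fingers are directly behind the grip. I'll solve the lever angles from the cap pixel.

```bash
cat >> h.py <<'E'
from scipy.optimize import least_squares
def lever(px):
    f=lambda q:(lambda w:(P(S)@[*w,1])[:2]/(P(S)@[*w,1])[2]-px)(C-[0,0,50]+RU@(132*np.array([np.sin(q[1]),-np.sin(q[0])*np.cos(q[1]),np.cos(q[0])*np.cos(q[1])])))
    o=least_squares(f,[0,0]);return o.x.round(3)
E
python3 -c "
from h import *
print('a,f',lever(sp(310,116)),lever(sp(268,128)))"
```

```text
a,f [-0.362 -0.22 ] [-0.348 -0.034]
```

Call:
play_rows([
  [[0.2, 0, 0, 0, 0, 0], [0.35, 0, 0, 0, 0, 0], [0.35, 0, 0, 0, 0, 0], [-1, 0, 0, 0, 0, 0], [-2, 0, 0, 0, 0, 0]],
])

```text
time: 5.6
tool_pos: [393.1, 45.7, 136.2]
tcp_rot: [180.0, -0.0, 18.6]
ft_force: [-0.3, 0.3, 0.4]
finger_gap: -0.4
grip_force: 0.0
```

Call:
play_rows([
  [[0, -2.5, 0, 0, 0, 0], [0, -5, 0, 0, 0, 0], [0, -5, 0, 0, 0, 0], [2, -5, 0, 0, 0, 0], [4.4, -5, 0, 0, 0, 0]],
])

```text
time: 6.1
tool_pos: [419.8, 107.2, 136.5]
tcp_rot: [180.0, -0.1, 18.6]
ft_force: [0.4, -0.0, 0.9]
finger_gap: 0.2
grip_force: 0.0
```

```bash
python3 - <<'E'
from h import *
from bench import sensors,optics
d=optics.snapshot("side");a=d["pixels"][235:325,325:425,::-1]
cv2.imwrite("pics/c4.png",cv2.resize(a,(400,360),interpolation=2))
p=np.array([sensors.sense()["tool_pos"] for _ in range(5)]);print(p.mean(0),(RU.T@(p.mean(0)-C)))
E
```

```text
[422.83246012 107.91490067 136.68978265] [ 0.50043583 84.68848794 54.08978265]
```

View pics/c4.png

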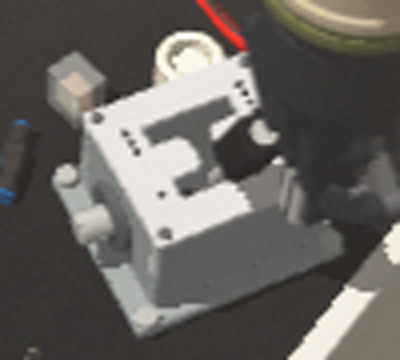

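Side view: the cap is at crop px (262,130), so fore ≈ -0.01, and the fingers stand to its left. Pushing right.

Call:
play_rows([
  [[0, 0.8, 0, 0, 0, 0], [0, 1.6, 0, 0, 0, 0], [0, 2.4, 0, 0, 0, 0], [0, 3.2, 0, 0, 0, 0], [0, 4, 0, 0, 0, 0]],
])

```text
time: 6.65
tool_pos: [431.9, 68.5, 136.6]
tcp_rot: [180.0, -0.0, 18.6]
ft_force: [-1.0, 2.0, 1.6]
finger_gap: 0.1
grip_force: 1.2
```

Call:
play_rows([
  [[0, 0.8, 0, 0, 0, 0], [0, 1.6, 0, 0, 0, 0], [0, 2.4, 0, 0, 0, 0], [0, 3.2, 0, 0, 0, 0], [0, 4, 0, 0, 0, 0]],
])

```text
time: 7.15
tool_pos: [444.7, 30.8, 136.2]
tcp_rot: [-180.0, 0.0, 18.6]
ft_force: [-1.0, 3.0, -1.0]
finger_gap: 0.4
grip_force: 0.9
```

Call:
play_rows([
  [[0, 0.3, 0, 0, 0, 0], [0, 0.6, 0, 0, 0, 0], [0, 0.9, 0, 0, 0, 0], [0, 1.1, 0, 0, 0, 0], [0, 1.1, 0, 0, 0, 0]],
])

```text
time: 7.65
tool_pos: [448.1, 20.8, 136.3]
tcp_rot: [180.0, 0.0, 18.6]
ft_force: [0.0, -0.4, -0.8]
finger_gap: -0.2
grip_force: 0.1
```

```bash
python3 - <<'E'
from h import *
from bench import sensors,optics
d=optics.snapshot("side");a=d["pixels"][235:325,325:425,::-1]
cv2.imwrite("pics/c5.png",cv2.resize(a,(400,360),interpolation=2))
p=np.array([sensors.sense()["tool_pos"] for _ in range(5)]);print(p.mean(0),(RU.T@(p.mean(0)-C)))
E
```

```text
[448.19003236  20.8204392  136.36074114] [-3.27946916 -5.94353735 53.76074114]
```

View pics/c5.png

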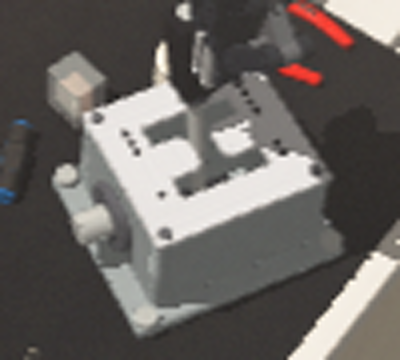

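Side view: the cap is at about crop px (183,12), and the stem leans right in the cross channel. A few mm more, gently.

Call:
play_rows([
  [[0, 0.2, 0, 0, 0, 0], [0, 0.4, 0, 0, 0, 0], [0, 0.6, 0, 0, 0, 0], [0, 0.6, 0, 0, 0, 0]],
])

```text
time: 8.1
tool_pos: [450.1, 15.1, 136.3]
tcp_rot: [180.0, -0.0, 18.6]
ft_force: [-0.2, 0.2, -0.2]
finger_gap: -0.1
grip_force: 0.3
```

```bash
python3 - <<'E'
from h import *
from bench import sensors,optics
print(lever(sp(183,12)))
d=optics.snapshot("side")["pixels"][225:280,345:400,::-1]
cv2.imwrite("pics/c6.png",cv2.resize(d,(440,440),interpolation=2))
p=np.array([sensors.sense()["tool_pos"] for _ in range(5)]);print((RU.T@(p.mean(0)-C)))
E
```

```text
[0.269 0.009]
[ -3.25543365 -11.99686866  53.77104076]
```

View pics/c6.png

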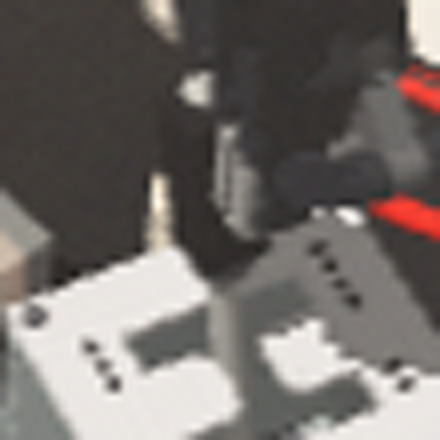

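Cap now at full-image px (369,235.6).

```bash
python3 -c "
from h import *
print(lever((369,235.6)),lever((368.6,234.5)))"
```

```text
[0.327 0.003] [ 0.357 -0.006]
```

Call:
play_rows([
  [[0, 0.1, 0, 0, 0, 0], [0, 0.2, 0, 0, 0, 0], [0, 0.3, 0, 0, 0, 0], [0, 0.3, 0, 0, 0, 0]],
])

```text
time: 8.55
tool_pos: [451.0, 12.4, 136.3]
tcp_rot: [180.0, 0.0, 18.6]
ft_force: [-1.5, 1.9, -0.6]
finger_gap: 0.1
grip_force: 0.5
```

Call:
play_rows([
  [[0, -1.2, 0, 0, 0, 0], [0, -2.5, 0, 0, 0, 0], [-2, -2.5, 0, 0, 0, 0], [-4, -2.5, 0, 0, 0, 0], [-4, -2.5, 0, 0, 0, 0]],
])

```text
time: 9.05
tool_pos: [403.4, 24.0, 136.0]
tcp_rot: [-180.0, 0.0, 18.6]
ft_force: [-0.2, 0.7, 0.3]
finger_gap: 0.2
grip_force: 0.0
```

Call:
play_rows([
  [[0, 1.5, 0, 0, 0, 0], [0, 3.4, 0, 0, 0, 0], [0, 3.4, 0, 0, 0, 0], [0.6, 3.4, 0, 0, 0, 0], [1.2, 3.4, 0, 0, 0, 0]],
])

```text
time: 9.55
tool_pos: [427.8, -4.1, 136.3]
tcp_rot: [-180.0, -0.0, 18.6]
ft_force: [-0.4, -0.3, -0.3]
finger_gap: -0.4
grip_force: 0.0
```

```bash
python3 - <<'E'
from h import *
from bench import sensors,optics
p=np.array([sensors.sense()["tool_pos"] for _ in range(5)]);print((RU.T@(p.mean(0)-C)))
E
```

```text
[-30.52918612 -23.00989328  53.72516048]
```

Pushing forward, target x ≈ +18 (a 4.9 cm move).

Call:
play_rows([
  [[0.5, 0, 0, 0, 0, 0], [1, 0, 0, 0, 0, 0], [1.5, 0, 0, 0, 0, 0], [2, 0, 0, 0, 0, 0], [2.5, 0, 0, 0, 0, 0]],
])

```text
time: 10.05
tool_pos: [451.3, 3.2, 136.4]
tcp_rot: [-180.0, 0.0, 18.6]
ft_force: [-2.3, 0.7, 2.1]
finger_gap: 0.1
grip_force: 1.9
```

Call:
play_rows([
  [[0.5, 0, 0, 0, 0, 0], [0.9, 0, 0, 0, 0, 0], [1.3, 0, 0, 0, 0, 0], [1.7, 0, 0, 0, 0, 0], [1.7, 0, 0, 0, 0, 0]],
])

```text
time: 10.55
tool_pos: [467.2, 8.6, 135.9]
tcp_rot: [-180.0, 0.0, 18.6]
ft_force: [-1.2, 1.4, -0.7]
finger_gap: 0.0
grip_force: 1.3
```

Call:
play_rows([
  [[0.2, 0, 0, 0, 0, 0], [0.4, 0, 0, 0, 0, 0], [0.6, 0, 0, 0, 0, 0], [0.6, 0, 0, 0, 0, 0]],
])

```text
time: 10.95
tool_pos: [472.9, 10.4, 136.3]
tcp_rot: [-180.0, -0.0, 18.6]
ft_force: [-2.5, 1.1, -0.8]
finger_gap: 0.0
grip_force: 1.4
```

```bash
python3 - <<'E'
from h import *
from bench import sensors,optics
d=optics.snapshot("side")["pixels"][225:300,330:405,::-1]
cv2.imwrite("pics/c7.png",cv2.resize(d,(600,600),interpolation=2))
p=np.array([sensors.sense()["tool_pos"] for _ in range(5)]);print((RU.T@(p.mean(0)-C)))
E
```

```text
[ 16.80736253 -23.72456729  53.72707851]
```

View pics/c7.png

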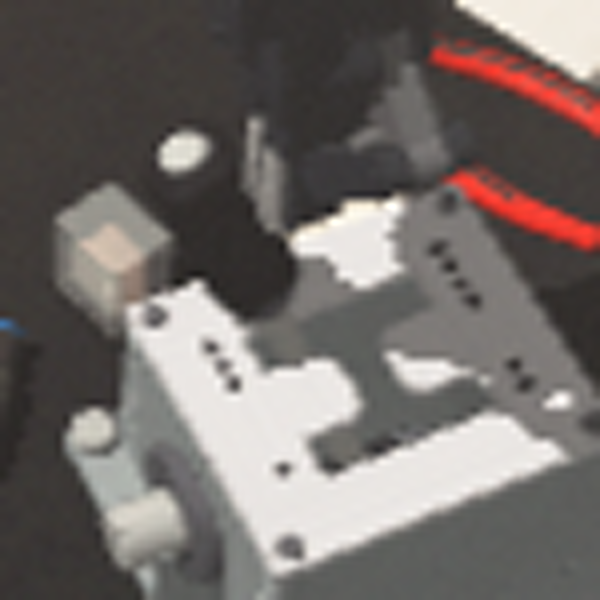

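Side view: the cap is at px (352.6,243.5), and the stem is in the third slot near its end. Nudging on until the stop shows in the force.

```bash
python3 -c "
from h import *
print(lever((352.6,243.5)))"
```

```text
[0.342 0.297]
```

Call:
play_rows([
  [[0.1, 0, 0, 0, 0, 0], [0.2, 0, 0, 0, 0, 0], [0.3, 0, 0, 0, 0, 0], [0.3, 0, 0, 0, 0, 0]],
])

```text
time: 11.4
tool_pos: [475.8, 11.3, 136.3]
tcp_rot: [180.0, -0.0, 18.6]
ft_force: [-2.9, 0.6, -0.4]
finger_gap: 0.1
grip_force: 1.5
```

Call:
play_rows([
  [[0.1, 0, 0, 0, 0, 0], [0.2, 0, 0, 0, 0, 0], [0.3, 0, 0, 0, 0, 0], [0.3, 0, 0, 0, 0, 0]],
])

```text
time: 11.8
tool_pos: [478.6, 12.3, 136.3]
tcp_rot: [180.0, -0.0, 18.6]
ft_force: [-2.5, 0.6, 0.1]
finger_gap: -0.2
grip_force: 1.4
```

Call:
play_rows([
  [[0.1, 0, 0, 0, 0, 0], [0.2, 0, 0, 0, 0, 0], [0.2, 0, 0, 0, 0, 0]],
])

```text
time: 12.1
tool_pos: [480.5, 12.9, 136.3]
tcp_rot: [-180.0, -0.0, 18.6]
ft_force: [-3.1, 0.1, -0.9]
finger_gap: 0.1
grip_force: 1.4
```

```bash
cat > cap.py <<'E'
from h import *
from bench import sensors,optics
d=optics.snapshot("side")["pixels"][236:255,340:360].astype(int)  # light cap blob
m=((d.min(2)>125)).astype(np.uint8)
n,l,st,ce=cv2.connectedComponentsWithStats(m)
for i in range(1,n):
    if st[i,4]>8: print(st[i],ce[i]+[340,236],lever(ce[i]+[340,236]))
p=np.array([sensors.sense()["tool_pos"] for _ in range(5)]);print((RU.T@(p.mean(0)-C)))
E
python3 cap.py
```

```text
[ 7  8  6  5 23] [349.17391304 246.04347826] [0.34  0.365]
[ 0 12  7  7 34] [342.52941176 251.79411765] [0.337 0.504]
[ 24.80103546 -23.76386569  53.7222236 ]
```

Call:
play_rows([
  [[0.1, 0, 0, 0, 0, 0], [0.2, 0, 0, 0, 0, 0], [0.2, 0, 0, 0, 0, 0]],
])

```text
time: 12.45
tool_pos: [482.4, 13.5, 136.3]
tcp_rot: [180.0, -0.0, 18.6]
ft_force: [-1.2, 1.3, -0.4]
finger_gap: -0.2
grip_force: 1.4
```

Call:
play_rows([
  [[0.1, 0, 0, 0, 0, 0], [0.1, 0, 0, 0, 0, 0], [0.1, 0, 0, 0, 0, 0]],
])

```text
time: 12.75
tool_pos: [483.3, 13.9, 136.3]
tcp_rot: [-180.0, -0.0, 18.6]
ft_force: [-1.8, 0.9, -0.7]
finger_gap: -0.4
grip_force: 1.4
```

```bash
python3 cap.py
```

```text
[ 5  9  6  5 23] [347.82608696 246.91304348] [0.343 0.39 ]
[18 10  2  8  9] [358.11111111 249.22222222] [0.163 0.286]
[ 0 13  6  6 24] [341.79166667 252.04166667] [0.346 0.515]
[ 27.72620477 -23.73568964  53.71103546]
```

Fore is about 0.39. Backing off and rechecking.

Call:
play_rows([
  [[-1, 0, 0, 0, 0, 0], [-2.5, 0, 0, 0, 0, 0], [-4, -0.5, 0, 0, 0, 0], [-4, -1, 0, 0, 0, 0], [-4, -1, -4, 0, 0, 0]],
])

```text
time: 13.3
tool_pos: [438.4, 11.1, 171.7]
tcp_rot: [-179.8, 0.4, 18.6]
ft_force: [0.1, -0.2, -0.6]
finger_gap: -0.1
grip_force: 0.0
```

Call:
play_rows([
  [[0, 0, -3, 0, 0, 0], [0, 0, -5, 0, 0, 0], [0, 0, -5, 0, 0, 0], [0, 0, -5, 0, 0, 0], [0, 0, -5, 0, 0, 0]],
])

```text
time: 13.8
tool_pos: [441.7, 10.6, 225.1]
tcp_rot: [-180.0, 0.1, 18.6]
ft_force: [0.0, 0.6, 0.2]
finger_gap: -0.3
grip_force: 0.0
```

```bash
python3 cap.py; python3 - <<'E'
from h import *
from bench import optics
n=optics.snapshot("side")["pixels"];d=np.abs(n.astype(int)-S["pixels"]).max(2)>40
# bystander regions in side view
for k,(x0,x1,y0,y1) in dict(relay=(336,352,246,266),tee=(316,335,260,288),puck=(363,380,241,255),cutter=(362,412,220,256),tape=(232,262,315,342),bin=(228,290,198,248)).items():print(k,d[y0:y1,x0:x1].sum())
cv2.imwrite("pics/end.png",cv2.resize(n[:,::1][200:340,220:440,::-1],(770,490)))
E
```

```text
[ 5  9  6  5 23] [347.82608696 246.91304348] [0.343 0.39 ]
[ 0 13  6  6 24] [341.79166667 252.04166667] [0.346 0.515]
[-12.88544975 -13.45880629 142.2832044 ]
relay 54
tee 0
puck 0
cutter 58
tape 2
bin 0
```

View pics/end.png

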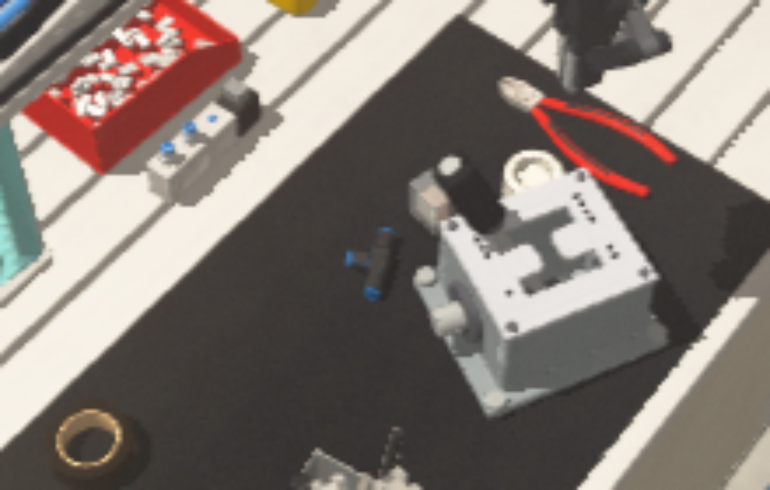

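The lever rests in third. The relay is partly hidden by the lever, and the loose things are where they were.

```bash
python3 -c "
from bench import job
print(job.hand_in())"
```

```text
the job is handed in; nothing more can be done
None
```

The lever is in third (measured about 0.39 rad forward and 0.34 rad right), pushed with shut fingertips at no more than about 4 N, and the arm is clear; the loose things look unmoved from the side camera (relay partly hidden by the lever, multimeter and spare valve not checked separately). The job is handed in, but the hand-in returned no verdict.

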